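# Coating gauge on a plaque in its case

## Robot

A 6-joint arm with a two-finger parallel gripper is mounted at the origin on a cart in front of the work surface, level with it; the furniture and walls round the work are solid. World frame = base frame: x ahead of the robot, y to its left, z up, the work surface at z = 0. Lengths are in m, angles in rad, forces in N, time in s.
With the tool pointing down it reaches from about 0.325 to 0.775 m from the base axis. Payload 9.3 kg.
Tool frame: the origin (TCP) lies midway between the tips of the shut fingers; the grasp point (between the pads) lies 19 mm behind it; z points along the fingers, y is the line along which they close (so a half turn about z gives the same grasp; the last joint's range is limited). The gripper opens to 85 mm and grips with 20 to 120 N. Pads are 22 mm wide; open, the fingers measure 114 mm over their backs; the gripper's body (76 mm by 85 mm) begins 54 mm behind the grasp point. The pads swing forward as they close: fully open they stand 13 mm farther back than shut.
Start: joints at [-1.428, 0.259, 0.021, 1.334, 0, 1.418], TCP at [0.16, -0.526, 0.231] pointing down, gripper open.
Joint ranges: [-3.04, 3.04], [-0.91, 1.82], [-1.04, 1.36], [-1.92, 1.95], [-1.52, 1.45], [-3.14, 3.14]. Speed limits (rad/s): [2.22, 2.22, 2.79, 3.14, 3.14, 3.14].

## Interface

Orientations are given as a unit quaternion [w, x, y, z].
In Python, from bench import get_state, snapshot, sign_off gives the robot as it stands. The module is installed in compiled form; this text tells all that it offers.
- The arm moves only by the tool play_rows, never from a script. Its argument "increments" is text: rows parted by semicolons, each of 7 numbers parted by spaces: the turn, a rotation vector about the tool's x, y, z in rad, then the shift along the tool's x, y, z in mm, then the finger opening in mm, from 0 to 85.4. In form: wx wy wz dx dy dz claw; .... A call has 1 to 20 rows; each row shifts and turns the commanded pose from where the row before left it, along the tool's axes as they then stand; what a row does not reach is not made up. A row lasts 1/10 s, in which the tool goes at most 50 mm and 8.59 degrees, less where a joint would pass 70% of its speed; a pose out of reach is approached as far as the arm can. A call is refused whole if a number of a shift passes 50 or a number of a turn 0.15, either way. A call with a gripper value outside its range is refused whole. The fingers move at their own pace and stop on an object; "grip_force" is the grip in N (left out, the last holds). Time passes only in rows, so rows that do not move let the fingers close. It gives the time, the measured TCP pose, the force, the opening and the grip force at its end, in the units of the state.
- get_state(): the state, without advancing time (a new reading comes with each control period).
- snapshot(name): name is "scene" or "top"; returns a dict with "pixels" (480x640x3 uint8, red, green, blue), "range_z" (480x640 float32, m along the optical axis (not along the pixel's ray), 0 where there is no reading), "fx", "fy", "cx", "cy" (pixels), "cam_to_world" (4x4, takes a point from camera to world coordinates). Camera axes: x right, y up, looking along -z (the intrinsics and any distortion apply to the point x, -y, -z); pixel columns grow to the right and rows downward; lengths in m; the calibration is good to about 2 mm. A picture is of the moment at which its call begins.
- sign_off(): hands the job in; it is judged then, once.
The state is a dict: "time": time; "joint_pos": joint angles; "dq": joint speeds; "effort": joint torques, N m; "tcp_pos": TCP position; "tcp_rot": TCP orientation; "contact_force": force on the tool from outside, world axes, zero at the start; "moment": the same for the moment, N m; "width": opening from 0.0 (shut) to 1.0 (fully open); "finger_force": force on a finger pad.
Only numpy, scipy, OpenCV 4.12 (cv2) and the standard library are available. Lean on these libraries where they do the work, as an engineer would, in place of code of your own. Each camera call takes 0.05 s, during which the arm holds its last target. There are 200 camera calls.

## Task

Fold the lid of the wooden case, which has a brass pull tab in front, right back to its stop, then draw the pen-shaped coating gauge out of its stand. Set its sprung tip straight down inside the paper ring on the sloping bronze plaque, without touching the metal anywhere else and without disturbing the jar, the hand lens or the block standing near. Finish while still holding the gauge there, square to the plaque's sloping face, with the tip pressed gently, about half way into the nose.

Things in the scene. Friction and masses are not known exactly. Their poses are not given: they have to be found in the camera images.
- case: Wooden storage case, 130 mm deep (x) by 170 mm wide (y), base 42 mm high, 62 mm with the lid shut; it stands fast on the bench. Origin under its centre, on the bench; x points to the hinge side, -x to the side with the pull tab, z up. Inside, a grey padded bed slopes 15 degrees, rising towards the hinge.
- plaque: Dark bronze plaque fixed in the case's bed, 70 mm (x, up the slope) by 110 mm (y, along the hinge) by 6 mm thick (z, square to its face, 15 degrees from vertical, leaning to the tab side); flat plain field inside a 4 mm border raised 1.4 mm. Origin at the middle of its underside, 25 mm above the bench over the case's centre.
- case_lid (a joint): Lid of the case, rad: 0 shut, 1.92 (110 degrees) folded right back to its stop. It starts shut or a little ajar. The hinge is stiff: the lid stays at any angle it is left at and takes about 1 to 2 N at the tab to swing.
- lid_hinge (a point): Middle of the lid's hinge line, at the rear top edge of the case's base (65 mm behind the centre, 42 mm above the bench); the hinge runs along the case's y.
- lid_tab (a point): Grip point in the brass pull tab, which stands 30 mm out from the middle of the lid's front edge, 28 mm wide (along the hinge, y), 7 mm thick; the point lies 24 mm out from the edge, 154 mm from the hinge line and, lid shut, 6 mm above it. It moves with the lid. Pinched across its width, the tab can pivot between the fingers as the lid swings.
- spot_ring: White paper ring stuck on the plaque, 20 mm across with a 12 mm opening; origin at its centre on the plaque's face; z is the outward normal of the face (15 degrees from vertical, leaning to the tab side of the case), y along the hinge. It lies halfway up the plaque, at a different place along y each time; hidden until the lid is open.
- stand: Dark steel bench stand, fixed: base disc 68 mm across, column 31 mm across, 62 mm high, open at the top with a bore 17 mm wide in which the gauge hangs upright by its collar. Origin under its centre, on the bench.
- probe: Pen-shaped gauge, 70 g, round: collar 28 mm across whose underside is the origin (62 mm above the bench in the stand); above it a grey body 22 mm across that reaches 93 mm above the origin, below it a steel nose 14 mm across and 40 mm long. Its z points from the tip to the top end.
- probe_tip (a point): Outer end of the gauge's rounded sprung tip (4.8 mm across): 52.4 mm below the gauge's origin when out. It moves with the tip.
- plunger (a joint): How far the sprung tip is pushed into the nose, m: 0 out, 0.010 fully in. The spring gives about 0.8 N at the start, 2.8 N at half way and 4.8 N fully in.
- buds: Bystander: clear jar of cotton buds, 77 mm across, 82 mm high, origin under its centre.
- loupe: Bystander: folded hand lens, 33 x 41 x 14 mm, origin under its centre.
- rest_block: Bystander: dark wooden block, 45 x 85 x 26 mm, origin under its centre.
Things that resemble listed ones, but are neither listed nor needed, are in the scene too. Of the things like the probe, leave any that is green, orange or turquoise; of the rest the smaller one is meant.

How it is judged:
On the way, in this order (a step that is already met when the one before it is completed fails the run):
1. the lid is folded right back (past 1.75 rad) (value of joint case_lid above 1.75 rad), for 0.3 s.
2. the gauge is drawn clear of its stand (distance between probe and stand above 0.14 m and contact force between probe and stand below 0.05 N and contact force between the fingers and probe above 1 N), for 0.2 s.
At the end, for the whole second after the job is handed in: The lid stands past 1.75 rad; the gauge, held in the fingers, has its tip within 5 mm of the ring's centre, its axis within 0.1 rad of the plaque's normal, the tip pushed in 2 to 8 mm, pressing with 0.7 to 6 N, at rest (value of joint case_lid above 1.75 rad and distance between probe_tip and spot_ring below 0.005 m and angle between the z axis of probe and the z axis of spot_ring, either way round below 0.1 rad and value of joint plunger between 0.002 and 0.008 m and contact force between probe and plaque between 0.7 and 6 N and contact force between the fingers and probe above 1 N and contact force between probe and stand below 0.05 N and linear speed of probe below 0.02 m/s); the arm keeps its last pose, push and grip.
It fails at once if the gauge touched the plaque away from the ring (contact force between probe and plaque above 0.3 N and distance between probe_tip and spot_ring above 0.012 m).
It fails at once if the gauge was pressed hard on the plaque (contact force between probe and plaque above 15 N).
It fails at once if the fingers or arm touched the plaque (contact force between any of the fingers, the arm and plaque above 0.5 N).
It fails at once if the jar, the lens or the block was disturbed (distance of any of buds, loupe, rest_block from where it was at the start of the episode above 0.02 m).
It also fails if it takes over 53 s, if anything falls off the work surface, if the arm or the gripper's body presses on something with over 40 N, if the wrist force passes 120 N, or if a joint passes its speed limit or range.

## Working session

There is one attempt and no reset: what is moved stays moved. The work goes in short steps, Python scripts to look and compute and a tool call to move; the robot and the scene stay as the last step left them, time stands still between calls to the robot, and variables do not carry over. Pictures are saved under pics/ and viewed, at most 10 in all, crops included, and the job is handed in when it is done.

Besides the shell and the picture viewer there is one more tool, called after ">>>" by a JSON object that holds its "fn" and its "kwargs". play_rows: Moves the arm, as the interface text tells. Its arguments: {"type":"object","properties":{"increments":{"type":"string"},"grip_force":{"type":"number"}},"required":["increments"]}

```bash
mkdir -p pics; cat > h.py <<'E'
import numpy as np, cv2
from bench import get_state, snapshot
def cloud(s):
    z=s["range_z"]; v,u=np.mgrid[0:480,0:640]
    p=np.stack([(u-s["cx"])/s["fx"]*z,-(v-s["cy"])/s["fy"]*z,-z],-1)
    M=np.array(s["cam_to_world"]); return p@M[:3,:3].T+M[:3,3]
def save(n,f):
    s=snapshot(n); cv2.imwrite(f"pics/{f}.png",s["pixels"][:,:,::-1]); np.savez(f"{f}.npz",P=cloud(s),rgb=s["pixels"],z=s["range_z"])
    return s
E
python3 - <<'E'
from h import *
for n in("scene","top"):
    s=save(n,n+"0"); print({k:s[k] for k in s if k not in("pixels","range_z")})
print(get_state())
E
```

```text
{'fx': 568.9497565033336, 'fy': 568.9497565033336, 'cx': 315.26249231449816, 'cy': 237.70889022091134, 'cam_to_world': array([[-0.54019038, -0.7119375 ,  0.44870853,  1.07548342],
       [ 0.84149706, -0.45140952,  0.29683691,  0.40167271],
       [-0.00877803,  0.53793535,  0.84294039,  1.04963364],
       [ 0.        ,  0.        ,  0.        ,  1.        ]])}
{'fx': 547.0098388304339, 'fy': 547.0098388304339, 'cx': 320.0053791217823, 'cy': 246.64894826990334, 'cam_to_world': array([[ 0.00764344,  0.98763178, -0.15660475,  0.36052858],
       [-0.99954891,  0.01209462,  0.02748986,  0.0595945 ],
       [ 0.02904394,  0.15632399,  0.98727871,  1.33188582],
       [ 0.        ,  0.        ,  0.        ,  1.        ]])}
{'time': 0.1, 'joint_pos': array([-1.42759485e+00,  2.59169226e-01,  2.08159750e-02,  1.33369058e+00,
        2.89872976e-06,  1.41818040e+00]), 'dq': array([-0.00057161, -0.00222535,  0.00255145, -0.00143156, -0.0004236 ,
        0.00073804]), 'effort': array([ 5.97998369e-03, -5.56694341e+01,  3.45068693e+01,  1.16380499e-02,
       -5.59579621e-05, -2.76963868e-05]), 'tcp_pos': array([ 0.16028829, -0.52585953,  0.23069998]), 'tcp_rot': array([-6.23739915e-04,  9.89081243e-01,  1.47369960e-01,  4.38548538e-06]), 'contact_force': array([-0.45976512,  0.58563115,  0.01856402]), 'moment': array([ 0.03121177,  0.00493818, -0.03486333]), 'finger_force': 0.0, 'width': 0.9988076422807196}
```

View pics/scene0.png

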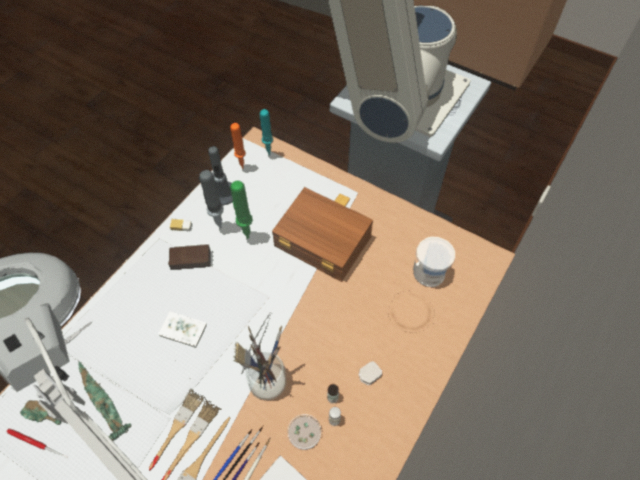

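View pics/top0.png

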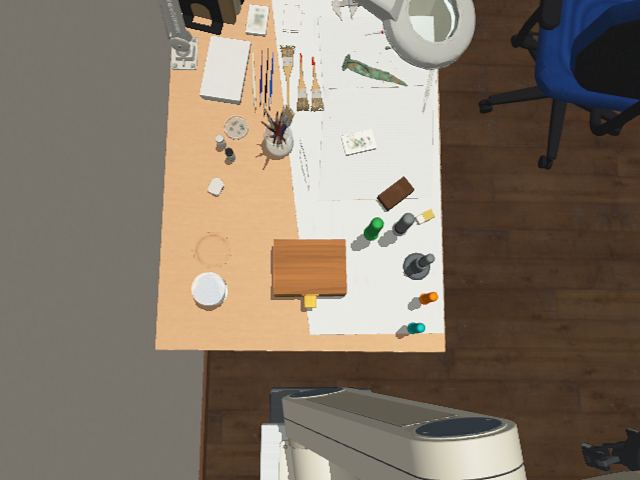

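The top view shows the case at (309,268) with its tab at (310,301) and the jar at (209,290). The block is at (396,193) and the lens at (425,216). Things that could be taken for the gauge: green (373,228), grey (404,223), grey in a stand (417,265), orange (428,298) and turquoise (416,328). Next I'll crop and measure the two grey ones.

```bash
python3 - <<'E'
from h import *
a=np.load("scene0.npz");b=np.load("top0.npz")
c1=a["rgb"][100:280,150:390]; c2=b["rgb"][170:350,250:450]
o=np.hstack([cv2.resize(c1,(400,300),interpolation=2),cv2.resize(c2,(333,300),interpolation=2)])
cv2.imwrite("pics/crop.png",o[:,:,::-1])
for nm,d in(("scene",a),("top",b)):
    P=d["P"];
    for lbl,(x,y) in dict(A=(0.40,-.1),B=(.3,-.13)).items(): pass
# height-sliced clusters in region right of case
Q=np.concatenate([a["P"].reshape(-1,3),b["P"].reshape(-1,3)]);C=np.concatenate([a["rgb"].reshape(-1,3),b["rgb"].reshape(-1,3)])
for u,v in [(404,223),(417,265),(426,259),(373,228),(425,216),(396,193),(209,290),(310,301),(309,268),(275,241),(346,241),(272,294),(345,296)]:
    print("top",u,v,b["P"][v,u].round(4))
for u,v in [(210,180),(217,160),(218,226),(222,200),(344,199),(328,200)]:
    print("scene",u,v,a["P"][v,u].round(4))
E
```

```text
top 404 223 [ 0.5973 -0.1535  0.1794]
top 417 265 [ 0.5209 -0.204   0.0631]
top 426 259 [ 0.5236 -0.2064  0.1487]
top 373 228 [ 0.5857 -0.0865  0.1778]
top 425 216 [ 0.6494 -0.2364  0.0149]
top 396 193 [ 0.7036 -0.1631  0.0271]
top 209 290 [0.4561 0.2766 0.0805]
top 310 301 [0.4343 0.0464 0.0635]
top 309 268 [0.5111 0.0496 0.0623]
top 275 241 [0.574  0.1301 0.0626]
top 346 241 [ 0.5871 -0.0419 -0.0024]
top 272 294 [ 0.4542  0.1383 -0.0024]
top 345 296 [ 4.509e-01 -3.930e-02  1.000e-04]
scene 210 180 [ 0.6127 -0.1461  0.1847]
scene 217 160 [ 0.532  -0.2033  0.1275]
scene 218 226 [ 0.6069 -0.1666  0.001 ]
scene 222 200 [ 0.5514 -0.1962  0.0128]
scene 344 199 [0.4336 0.0528 0.0622]
scene 328 200 [0.4599 0.0286 0.0712]
```

View pics/crop.png

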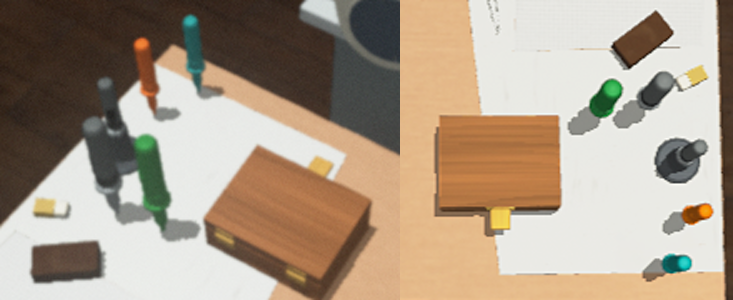

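```bash
cat > m.py <<'E'
from h import *
a=np.load("scene0.npz");b=np.load("top0.npz")
for nm,d in(("scene",a),("top",b)):
    P=d["P"].reshape(-1,3);C=d["rgb"].reshape(-1,3).astype(int)
    m=(P[:,0]>.42)&(P[:,0]<.62)&(P[:,1]>-.06)&(P[:,1]<.16)&(P[:,2]>.05)&(C[:,0]-C[:,2]>25)
    Q=P[m]
    for _ in range(3):
        A=np.c_[Q[:,:2],np.ones(len(Q))];k=np.linalg.lstsq(A,Q[:,2],rcond=None)[0];Q=Q[abs(A@k-Q[:,2])<.003]
    yel=(C[:,0]-C[:,2]>100)&(C[:,1]>120)
    r=cv2.minAreaRect((P[m&~yel][:,:2]*1000).astype(np.float32)); print(nm,"plane",k.round(4),"rect",r)
    t=P[m&yel&(P[:,0]<.46)]; print(" tab",len(t),t.min(0).round(4),t.max(0).round(4),np.median(t,0).round(4))
    for n,x,y,dz in(("B",.5236,-.206,0),):
        for z0,z1 in((.075,.09),(.1,.15),(.152,.158),(.058,.066),(0.005,.02)):
            s=P[(np.hypot(P[:,0]-x,P[:,1]-y)<.045)&(P[:,2]>z0)&(P[:,2]<z1)]
            if len(s)>4:
                c,rad=cv2.minEnclosingCircle((s[:,:2]*1000).astype(np.float32)); print(" ",z0,z1,len(s),np.round(c,1),round(rad,1),s.min(0).round(4),s.max(0).round(4))
E
python3 m.py
```

```text
scene plane [-0.0581 -0.0034  0.0958] rect ((502.7462463378906, 49.9284553527832), (163.2104949951172, 171.8448028564453), 1.3283295631408691)
 tab 97 [0.4236 0.0372 0.0574] [0.4563 0.0622 0.0746] [0.4376 0.0496 0.0608]
  0.075 0.09 46 [ 530.5 -209.9] 11.0 [ 0.5212 -0.219   0.0753] [ 0.5402 -0.2007  0.0895]
  0.1 0.15 169 [ 530.3 -210.2] 11.6 [ 0.5193 -0.221   0.1   ] [ 0.5413 -0.2001  0.1499]
  0.152 0.158 46 [ 529.2 -212.4] 10.3 [ 0.519  -0.2215  0.1521] [ 0.5394 -0.2029  0.1579]
  0.058 0.066 48 [ 528.9 -208.5] 14.6 [ 0.5144 -0.2216  0.058 ] [ 0.5435 -0.1966  0.0659]
  0.005 0.02 147 [ 518.7 -201.2] 40.0 [ 0.4907 -0.2298  0.0051] [ 0.5563 -0.1679  0.0196]
top plane [-0.0506 -0.0003  0.0915] rect ((500.910400390625, 47.36268997192383), (160.69198608398438, 169.07220458984375), 0.3676512539386749)
 tab 200 [ 0.4204 -0.0319  0.0508] [0.4593 0.1275 0.0758] [0.4414 0.0464 0.0614]
  0.075 0.09 13 [ 524.4 -212.8] 9.9 [ 0.5158 -0.2183  0.0782] [ 0.5326 -0.2043  0.0879]
  0.1 0.15 66 [ 526.6 -214.6] 11.4 [ 0.5157 -0.2217  0.1011] [ 0.5378 -0.2041  0.1497]
  0.152 0.158 46 [ 526.  -214.5] 9.6 [ 0.5183 -0.2233  0.152 ] [ 0.5343 -0.2052  0.1567]
  0.058 0.066 32 [ 526.1 -214.8] 15.1 [ 0.5118 -0.2281  0.0584] [ 0.5402 -0.1997  0.0658]
  0.005 0.02 329 [ 523.  -206.2] 44.3 [ 0.4788 -0.2479  0.005 ] [ 0.5654 -0.164   0.0195]
```

The crop shows the smaller dark-grey gauge hanging in the stand (disc base, crop (678,160)), at about (0.5285, -0.2115). The larger grey one stands beyond it at (655,90). Case: hinge x ≈ 0.582, centre y ≈ 0.0485, yaw ≈ 0, lid about 0.055 rad ajar. I'll go to the tab first.

>>> {"fn": "play_rows", "kwargs": {"increments": "0 0 0.148 0 0 0 60;0 0 0.148 8 -16 0 60;0 0 0 18 -38 0 60;0 0 0 18 -38 0 60;0 0 0 18 -38 0 60;0 0 0 18 -38 0 60;0 0 0 18 -38 0 60;0 0 0 18 -38 0 60;0 0 0 18 -38 0 60;0 0 0 18 -38 0 60;0 0 0 18 -38 0 60;0 0 0 18 -38 0 60;0 0 0 18 -38 0 60;0 0 0 18 -38 0 60;0 0 0 18 -38 0 60;0 0 0 18 -38 0 60;0 0 0 8 -26 0 60;0 0 0 0 0 0 60;0 0 0 0 0 0 60", "grip_force": 40}}

```text
time: 2.0
tcp_pos: [0.4258, 0.0493, 0.2309]
tcp_rot: [0.0, 1.0, 0.001, -0.0]
contact_force: [0.0, -0.7, 0.9]
width: 0.709
finger_force: 0.0
```

>>> {"fn": "play_rows", "kwargs": {"increments": "0 0 0 1 0 25 60;0 0 0 1 0 45 60;0 0 0 0 0 45 60;0 0 0 0 0 40 60;0 0 0 0 0 20 60;0 0 0 0 0 15 60;0 0 0 0 0 5 60;0 0 0 0 0 0 40;0 0 0 0 0 0 10;0 0 0 0 0 0 10;0 0 0 0 0 0 10;0 0 0 0 0 0 10;0 0 0 0 0 0 10", "grip_force": 40}}

```text
time: 3.3
tcp_pos: [0.4284, 0.0486, 0.0366]
tcp_rot: [0.0, 1.0, -0.0, 0.0]
contact_force: [1.3, -4.5, 0.8]
width: 0.317
finger_force: 39.4
```

```bash
python3 -c "
import numpy as np
p=np.linspace(.094,1.955,25);d=np.diff(np.round(154*np.c_[-np.cos(p),-np.sin(p)]),axis=0)
print(d.astype(int).tolist())"
```

```text
[[1, -12], [3, -12], [3, -11], [4, -12], [6, -10], [5, -11], [7, -10], [8, -9], [8, -9], [9, -8], [9, -7], [10, -7], [10, -5], [11, -5], [11, -4], [12, -4], [12, -2], [12, -1], [11, -1], [12, 0], [12, 2], [12, 2], [11, 3], [12, 4]]
```

>>> {"fn": "play_rows", "kwargs": {"increments": "0 0 0 1 0 -12 10;0 0 0 3 0 -12 10;0 0 0 3 0 -11 10;0 0 0 4 0 -12 10;0 0 0 6 0 -10 10;0 0 0 5 0 -11 10;0 0 0 7 0 -10 10;0 0 0 8 0 -9 10;0 0 0 8 0 -9 10;0 0 0 9 0 -8 10;0 0 0 9 0 -7 10;0 0 0 10 0 -7 10;0 0 0 0 0 0 10"}}

```text
time: 4.6
tcp_pos: [0.5016, 0.05, 0.1544]
tcp_rot: [-0.001, 1.0, 0.0, -0.0]
contact_force: [0.0, 4.7, -0.7]
width: 0.317
finger_force: 41.8
```

>>> {"fn": "play_rows", "kwargs": {"increments": "0 0 0 10 0 -5 10;0 0 0 11 0 -5 10;0 0 0 11 0 -4 10;0 0 0 12 0 -4 10;0 0 0 12 0 -2 10;0 0 0 12 0 -1 10;0 0 0 11 0 -1 10;0 0 0 12 0 0 10;0 0 0 12 0 2 10;0 0 0 12 0 2 10;0 0 0 5 0 1 10;0 0 0 6 0 2 10;0 0 0 6 0 2 10;0 0 0 5 0 2 10;0 0 0 0 0 0 10"}}

```text
time: 6.1
tcp_pos: [0.6378, 0.0527, 0.1649]
tcp_rot: [-0.003, 1.0, 0.001, -0.001]
contact_force: [-0.8, 16.9, 1.7]
width: 0.316
finger_force: 42.3
```

>>> {"fn": "play_rows", "kwargs": {"increments": "0 0 0 0 0 0 30;0 0 0 0 0 0 50;0 0 0 0 0 0 55;0 0 0 0 0 -10 55;0 0 0 0 0 -30 55;0 0 0 0 0 -40 55;0 0 0 -40 20 0 55;0 0 0 -40 28 0 55;0 0 0 -20 42 0 55;0 0 0 0 45 0 55;0 0 0 0 45 0 55;0 0 0 0 45 0 55;0 0 0 0 22 0 55;0 0 0 0 0 0 55"}}

```text
time: 7.5
tcp_pos: [0.5377, -0.2015, 0.2456]
tcp_rot: [0.0, 1.0, -0.002, 0.0]
contact_force: [-0.4, 0.6, -0.6]
width: 0.648
finger_force: 0.0
```

```bash
python3 - <<'E'
from h import *
save("scene","scene1");save("top","top1")
a=cv2.imread("pics/scene1.png")[90:330,130:450];b=cv2.imread("pics/top1.png")[170:350,170:450]
cv2.imwrite("pics/c1.png",np.hstack([cv2.resize(a,(400,300)),cv2.resize(b,(400,257))[:257].__class__(0) if 0 else cv2.copyMakeBorder(cv2.resize(b,(400,257)),0,43,0,0,0)]))
print(get_state()["tcp_pos"])
E
```

```text
[ 0.53777673 -0.19857854  0.24574425]
```

View pics/c1.png

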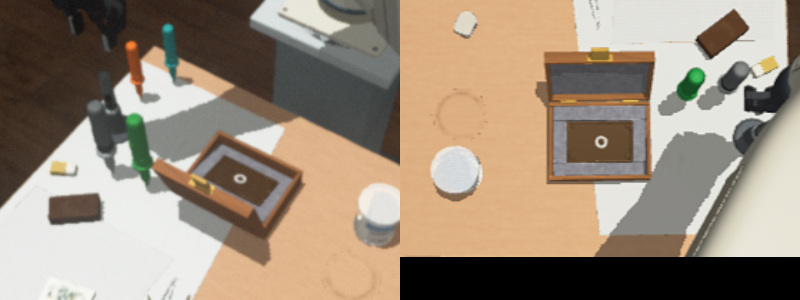

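Lid is folded back and the ring shows at about (311,269) in the top image and (322,233) in the scene image. I'll measure the ring, the face plane, the yaw and the lid.

```bash
python3 - <<'E'
from h import *
for nm,(u,v) in(("scene1",(322,233)),("top1",(311,269))):
    d=np.load(nm+".npz");P=d["P"];C=d["rgb"].astype(int)
    w=np.zeros((480,640),bool);w[v-12:v+13,u-12:u+13]=1
    mx=C.min(2);m=w&(mx>.6*mx[w].max())
    vv,uu=np.nonzero(m);cnt=(uu.mean(),vv.mean())
    hull=cv2.convexHull(np.c_[uu,vv].astype(np.float32));M=cv2.moments(hull);
    box=(uu.min()+uu.max())/2,(vv.min()+vv.max())/2
    print(nm,len(uu),cnt,box,"mean",P[m].mean(0).round(4),"bbox",((P[m].min(0)+P[m].max(0))/2).round(4),(P[m].max(0)-P[m].min(0)).round(4))
    r=P[m].mean(0)
    D=P-r; s=(abs(D[...,0])<.022)&(abs(D[...,1])<.03)&(abs(D[...,2])<.02);Q=P[s]
    for _ in range(4):
        A=np.c_[Q[:,:2],np.ones(len(Q))];k=np.linalg.lstsq(A,Q[:,2],rcond=None)[0];Q=Q[abs(A@k-Q[:,2])<.003]
    n=np.r_[-k[:2],1];print(" plane",k.round(4),"normal",(n/np.linalg.norm(n)).round(4),"z at ring",(k@np.r_[r[:2],1]).round(4),len(Q))
    # rim of base, z ~.042 brown
    b=(P[...,2]>.036)&(P[...,2]<.048)&(abs(P[...,0]-.517)<.08)&(abs(P[...,1]-.0485)<.1)&(C[...,0]-C[...,2]>20)
    print(" rim",b.sum(),cv2.minAreaRect((P[b][:,:2]*1000).astype(np.float32)))
    l=(P[...,0]>.575)&(P[...,0]<.68)&(abs(P[...,1]-.0485)<.1)&(P[...,2]>.07)
    Q=P[l]; kz=np.polyfit(Q[:,2],Q[:,0],1);print(" lid",l.sum(),"x/z slope",kz.round(3),"angle",np.pi/2+np.arctan(kz[0]))
    ky=np.polyfit(Q[Q[:,2]>.15][:,1],Q[Q[:,2]>.15][:,0],1) if (Q[:,2]>.15).sum()>10 else 0;print(" lid edge yaw",ky)
E
sed -i 's/a=np.load("scene0.npz");b=np.load("top0.npz")/a=np.load("scene0.npz");b=np.load("top0.npz")/' m.py
```

```text
scene1 74 (np.float64(324.27027027027026), np.float64(229.5810810810811)) (np.float64(324.5), np.float64(233.0)) mean [0.5031 0.0467 0.027 ] bbox [0.5097 0.0456 0.0264] [0.0875 0.0241 0.027 ]
 plane [ 0.2672  0.0105 -0.1074] normal [-0.2582 -0.0101  0.966 ] z at ring 0.0275 379
 rim 936 ((522.3502807617188, 49.77565002441406), (146.9013214111328, 172.20864868164062), 1.150648832321167)
 lid 1632 x/z slope [0.204 0.598] angle 1.7723042753283735
 lid edge yaw [-0.02700663  0.63279392]
top1 40 (np.float64(310.5), np.float64(269.0)) (np.float64(310.5), np.float64(269.0)) mean [0.5086 0.0458 0.0633] bbox [0.4413 0.0484 0.6767] [0.1616 0.0223 1.3104]
 plane [0. 0. 0.] normal [-0. -0.  1.] z at ring 0.0 0
 rim 1198 ((521.6595458984375, 46.36281967163086), (144.4447784423828, 168.06565856933594), 1.2967448234558105)
 lid 1921 x/z slope [0.272 0.582] angle 1.835922460079806
 lid edge yaw [-0.01400132  0.62735932]
```

```bash
python3 - <<'E'
from h import *
rng=np.random.default_rng(0)
for nm,v0,u0 in(("scene",233,322),("top",269,311)):
    s=snapshot(nm);g=s["pixels"].min(2).astype(np.uint8);P=cloud(s)
    w=np.zeros_like(g);w[v0-12:v0+13,u0-12:u0+13]=1
    n,L,st,ce=cv2.connectedComponentsWithStats(((g>110)&(w>0)).astype(np.uint8),connectivity=8)
    for i in range(1,n):
        if st[i,4]<15: continue
        vv,uu=np.nonzero(L==i);h=cv2.convexHull(np.c_[uu,vv].astype(np.int32));M=cv2.moments(h);c=np.array([M["m10"]/M["m00"],M["m01"]/M["m00"]])
        T=np.array(s["cam_to_world"]);r=T[:3,:3]@np.array([(c[0]-s["cx"])/s["fx"],-(c[1]-s["cy"])/s["fy"],-1]);o=T[:3,3]
        nn=np.array([-.268,0,1]);t=(nn@(np.array([.5155,.047,.0308])-o))/(nn@r)
        print(nm,st[i],c.round(2),(o+t*r).round(4))
    Q=P[(P[...,0]>.575)&(P[...,0]<.68)&(abs(P[...,1]-.0485)<.075)&(P[...,2]>.065)&(P[...,2]<.165)]
    best=(0,)
    for _ in range(500):
        a=Q[rng.choice(len(Q),3,replace=False)];m=np.cross(a[1]-a[0],a[2]-a[0]);m/=np.linalg.norm(m)+1e-9
        k=(abs((Q-a[0])@m)<.002).sum()
        if k>best[0]: best=(k,m)
    m=best[1]*np.sign(best[1][0]);print(best[0],len(Q),m.round(3),"lid",np.pi/2+np.arctan2(-m[2],m[0]))
E
```

```text
scene [326 221   9   5  25] [331.33 222.33] [0.4751 0.0472 0.02  ]
scene [317 229  10   8  55] [321.66 232.45] [0.5145 0.0471 0.0305]
701 1165 [ 0.96   0.017 -0.28 ] lid 1.8548419214959053
top [306 265   9   9  45] [310.22 268.91] [0.5128 0.0464 0.0301]
1047 1510 [ 0.951  0.022 -0.307] lid 1.8831389906167502
```

>>> {"fn": "play_rows", "kwargs": {"increments": "0 0 0 -9 12 0 55;0 0 0 0 0 0 55;0 0 0 0 0 0 55", "grip_force": 50}}

```text
time: 8.0
tcp_pos: [0.5288, -0.2099, 0.2456]
tcp_rot: [0.0, 1.0, -0.0, 0.0]
contact_force: [0.5, 0.8, -1.1]
width: 0.649
finger_force: 0.0
```

>>> {"fn": "play_rows", "kwargs": {"increments": "0 0 0 0 1 15 55;0 0 0 0 0 25 55;0 0 0 0 0 30 55;0 0 0 0 0 30 55;0 0 0 0 0 25 55;0 0 0 0 0 12 55;0 0 0 0 0 3 55;0 0 0 0 0 0 40;0 0 0 0 0 0 30;0 0 0 0 0 0 24"}}

```text
time: 9.0
tcp_pos: [0.5295, -0.2115, 0.1065]
tcp_rot: [0.0, 1.0, -0.0, 0.001]
contact_force: [-0.5, -0.4, 0.1]
width: 0.281
finger_force: 0.1
```

```bash
python3 -c "
from h import *
save('scene','scene2');print(get_state())
cv2.imwrite('pics/c2.png',cv2.resize(cv2.imread('pics/scene2.png')[60:260,130:330],(600,600),interpolation=2))"
```

```text
{'time': 9.05, 'joint_pos': array([-5.27154849e-01,  3.54869707e-01, -1.66687243e-01,  1.04752494e+00,
       -2.89019038e-06,  2.61463332e+00]), 'dq': array([-0.00089755,  0.00285565, -0.00680647, -0.00394947, -0.00040774,
       -0.00140072]), 'effort': array([ 9.59326350e-02, -5.99398220e+01,  3.14083600e+01,  5.30336355e-02,
        3.88371921e-02,  2.01184645e-03]), 'tcp_pos': array([ 0.52940508, -0.21143629,  0.10629443]), 'tcp_rot': array([ 4.32422103e-04,  9.99999628e-01, -9.77571893e-05,  7.40157837e-04]), 'contact_force': array([ 0.18624284,  0.30711323, -0.14196189]), 'moment': array([-0.00435097, -0.06001668,  0.00455383]), 'finger_force': 0.08076780068222433, 'width': 0.2790911871476494}
```

View pics/c2.png

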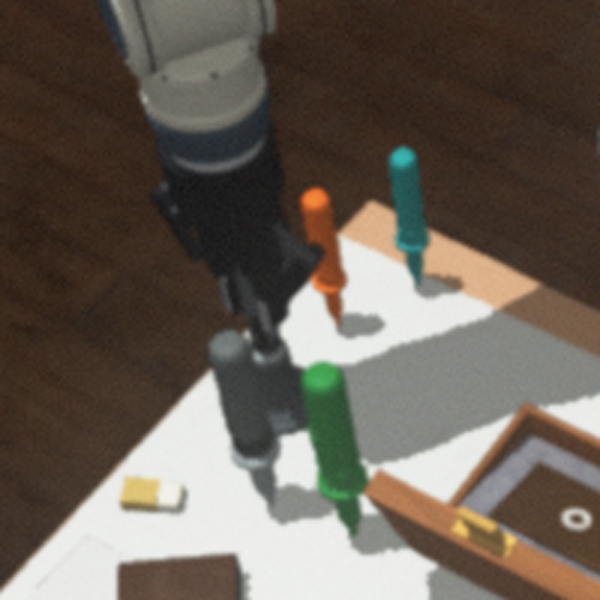

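The fingers straddle the gauge at about (262,330) in the crop. Now I'll close on it.

>>> {"fn": "play_rows", "kwargs": {"increments": "0 0 0 0 0 0 10;0 0 0 0 0 0 10;0 0 0 0 0 0 10;0 0 0 0 0 0 10;0 0 0 0 0 0 10", "grip_force": 50}}

```text
time: 9.55
tcp_pos: [0.5294, -0.2114, 0.1063]
tcp_rot: [0.0, 1.0, -0.0, 0.001]
contact_force: [-0.6, 0.6, 6.0]
width: 0.244
finger_force: 48.6
```

>>> {"fn": "play_rows", "kwargs": {"increments": "0 0 0 0 0 -5 10;0 0 0 0 0 -10 10;0 0 0 0 0 -15 10;0 0 0 0 0 -20 10;0 0 0 0 0 -20 10;0 0 0 0 0 -20 10;0 0 0 0 0 -20 10;0 0 0 0 0 -20 10;0 0 0 0 0 -20 10;0 0 0 0 0 0 10;0 0 0 0 0 0 10;0 0 0 0 0 0 10;0 0 0 0 0 0 10"}}

```text
time: 10.85
tcp_pos: [0.5286, -0.211, 0.2543]
tcp_rot: [-0.0, 1.0, -0.0, -0.001]
contact_force: [0.1, 0.6, -0.8]
width: 0.243
finger_force: 48.9
```

>>> {"fn": "play_rows", "kwargs": {"increments": "0 0 0 -20 0 -5 10;0 0 0 -30 -10 0 10;0 0 0 -8 -27 0 10;0 0 0 0 -35 0 10;0 0 0 0 -35 0 10;0 0 0 0 -35 0 10;0 0 0 0 -35 0 10;0 0 0 0 -35 0 10;0 0 0 0 -30 0 10;0 0 0 0 -15 0 10;0 0 -0.02 0 0 20 10;0 0.06 0 0 0 10 10;0 0.08 0 0 0 0 10;0 0.08 0 0 0 0 10;0 0.042 0 0 0 0 10;0 0 0 0 0 0 10;0 0 0 0 0 0 10;0 0 0 0 0 0 10"}}

```text
time: 12.65
tcp_pos: [0.4714, 0.0457, 0.2302]
tcp_rot: [-0.001, 0.991, 0.01, 0.13]
contact_force: [-0.3, -0.5, -0.5]
width: 0.24
finger_force: 48.9
```

```bash
cat > t.py <<'E'
import sys
from h import *
from scipy.spatial.transform import Rotation as Ro
s=get_state();q=s["tcp_rot"];R=Ro.from_quat([q[1],q[2],q[3],q[0]]).as_matrix();t=s["tcp_pos"]
print("tcp",t.round(4),"toolz",R[:,2].round(4),"joints",s["joint_pos"].round(2),"F",s["contact_force"].round(2))
ring=np.array([.5137,.0468,.0303]);n=np.array([-.2588,-.005,.966]);n/=np.linalg.norm(n)
L=float(sys.argv[1]) if len(sys.argv)>1 else .0967
tip=t+L*R[:,2];print("tip",tip.round(4),"ang",np.arccos(-R[:,2]@n).round(4),"err to ring in tool mm",(R.T@(ring-tip)*1000).round(1))
E
python3 t.py; python3 - <<'E'
from h import *
save("scene","scene3");save("top","top3")
cv2.imwrite("pics/c3.png",np.hstack([cv2.resize(cv2.imread("pics/scene3.png")[100:280,220:430],(400,343),interpolation=2),cv2.resize(cv2.imread("pics/top3.png")[180:351,220:420],(400,343),interpolation=2)]))
E
```

```text
tcp [0.4714 0.0457 0.2302] toolz [ 0.2578  0.0051 -0.9662] joints [-0.1  -0.04 -0.36  0.99  0.03  3.03] F [-0.29 -0.52 -0.53]
tip [0.4963 0.0462 0.1367] ang 0.001 err to ring in tool mm [-10.6  -0.2 107.3]
```

View pics/c3.png

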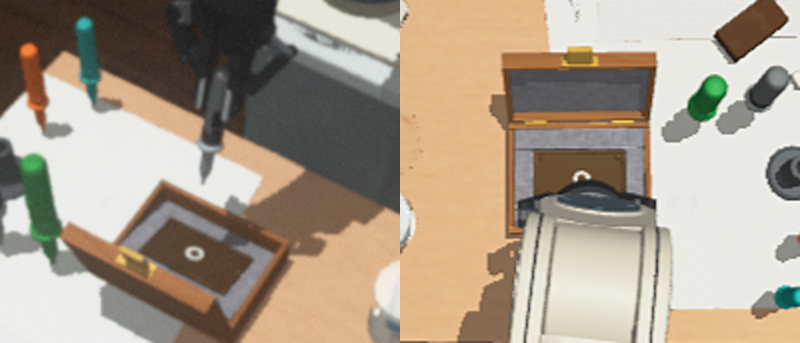

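The gauge hangs straight in the fingers, with its tip at about (205,182) in the crop and the ring at (195,253). I'll go down to a hover and check the tip against the ring.

>>> {"fn": "play_rows", "kwargs": {"increments": "0 0 0 -5 0 10 10;0 0 0 -6 0 20 10;0 0 0 0 0 20 10;0 0 0 0 0 20 10;0 0 0 0 0 15 10;0 0 0 0 0 5 10;0 0 0 0 0 0 10;0 0 0 0 0 0 10;0 0 0 0 0 0 10"}}

```text
time: 13.65
tcp_pos: [0.484, 0.0461, 0.1412]
tcp_rot: [-0.001, 0.991, 0.01, 0.131]
contact_force: [0.5, -1.0, -1.2]
width: 0.241
finger_force: 48.9
```

```bash
python3 t.py; python3 - <<'E'
from h import *
from scipy.spatial.transform import Rotation as Ro
s=save("scene","scene4")
st=get_state();q=st["tcp_rot"];R=Ro.from_quat([q[1],q[2],q[3],q[0]]).as_matrix();t=st["tcp_pos"]
T=np.array(s["cam_to_world"])
def pix(p):
    c=T[:3,:3].T@(np.array(p)-T[:3,3]);return np.array([s["cx"]+s["fx"]*c[0]/-c[2],s["cy"]-s["fy"]*c[1]/-c[2]])
P=cloud(s);D=(P-t)@R; # tool coords
cam=R.T@(T[:3,3]-t);print("cam dir in tool",(cam/np.linalg.norm(cam)).round(2))
m=(np.hypot(D[...,0],D[...,1])<.02)&(D[...,2]>.005)&(D[...,2]<.105)
for a in np.arange(.005,.105,.01):
    k=m&(D[...,2]>a)&(D[...,2]<a+.01)
    if k.sum(): 
        d=D[k];print(round(a,3),k.sum(),"x",d[:,0].min().round(4),d[:,0].max().round(4),"y",d[:,1].min().round(4),d[:,1].max().round(4),"mean",d.mean(0).round(4))
for n,p in dict(tip=t+.0967*R[:,2],collar=t+.0443*R[:,2],ring=[.5137,.0468,.0303]).items(): print(n,pix(p).round(1))
u,v=pix(t+.07*R[:,2]).astype(int)
cv2.imwrite("pics/c4.png",cv2.resize(s["pixels"][v-50:v+50,u-65:u+65,::-1],(780,600),interpolation=2));print("origin",u-65,v-50,"x6")
E
```

```text
tcp [0.484  0.0461 0.1412] toolz [ 0.2601  0.005  -0.9656] joints [-0.1   0.04 -0.53  0.75  0.03  3.03] F [ 0.48 -0.96 -1.23]
tip [0.5091 0.0465 0.0479] ang 0.0014 err to ring in tool mm [-0.1 -0.2 18.2]
cam dir in tool [ 0.71 -0.3  -0.63]
0.005 37 x -0.0021 0.0127 y -0.01 0.0085 mean [ 0.0074 -0.0023  0.0099]
0.015 40 x -0.0029 0.0116 y -0.0115 0.0092 mean [ 0.0059 -0.0027  0.02  ]
0.025 39 x -0.004 0.0101 y -0.0106 0.0108 mean [ 0.0054 -0.0025  0.0303]
0.035 62 x -0.0118 0.0131 y -0.0127 0.0142 mean [ 0.0059 -0.0016  0.0399]
0.045 10 x -0.0014 0.0067 y -0.0103 0.0046 mean [ 0.0032 -0.0031  0.0515]
0.055 27 x -0.0037 0.0073 y -0.006 0.0074 mean [ 0.0031 -0.0006  0.0603]
0.065 21 x -0.0023 0.0078 y -0.0057 0.0059 mean [ 0.003  -0.0013  0.0705]
0.075 12 x -0.0013 0.0056 y -0.0047 0.0035 mean [ 0.0025 -0.001   0.079 ]
0.085 6 x -0.0049 0.0015 y -0.0009 0.0041 mean [-0.0013  0.0012  0.0909]
0.095 2 x -0.0022 -0.0001 y 0.0009 0.0023 mean [-0.0011  0.0016  0.0954]
tip [322.8 226.1]
collar [326.3 207.6]
ring [321.7 232.2]
origin 259 166 x6
```

View pics/c4.png

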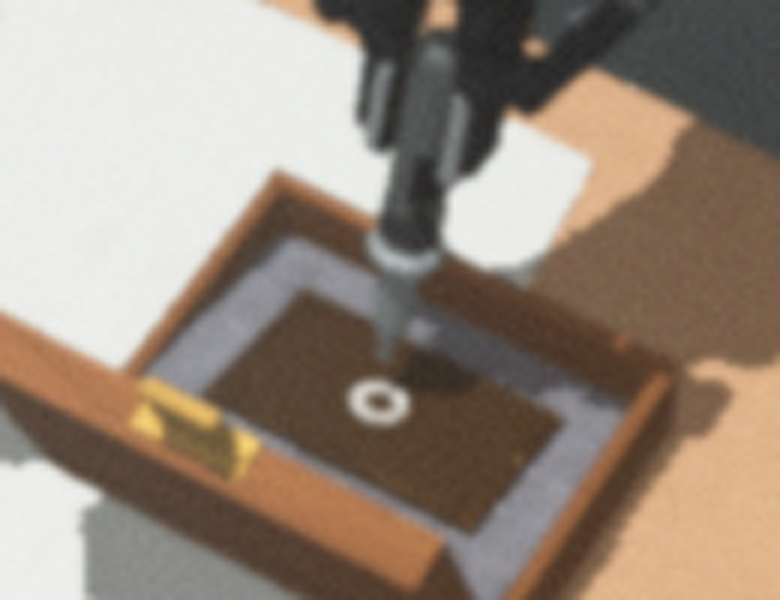

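The tip shows at about (323,226) and the ring at (322,233), matching the prediction to about half a pixel. I'll descend until the spring shows in the force.

>>> {"fn": "play_rows", "kwargs": {"increments": "0 0 0 0 0 5 10;0 0 0 0 0 5 10;0 0 0 0 0 3 10;0 0 0 0 0 2 10;0 0 0 0 0 0 10;0 0 0 0 0 0 10;0 0 0 0 0 0 10"}}

```text
time: 14.4
tcp_pos: [0.4876, 0.0462, 0.1261]
tcp_rot: [-0.001, 0.991, 0.01, 0.131]
contact_force: [0.1, -0.5, -0.9]
width: 0.249
finger_force: 48.9
```

```bash
python3 t.py; python3 -c "
from h import *
F=[]
for _ in range(6): snapshot('scene'); F.append(get_state()['contact_force'])
print(np.mean(F,0),np.std(F,0))"
```

```text
tcp [0.4876 0.0462 0.1261] toolz [ 0.2591  0.0051 -0.9658] joints [-0.1   0.06 -0.55  0.71  0.03  3.03] F [ 0.12 -0.5  -0.87]
tip [0.5127 0.0467 0.0327] ang 0.0004 err to ring in tool mm [ 0.3 -0.1  2.6]
[-0.14013205  0.01533899 -1.1192413 ] [0.42590142 0.49829004 0.49491099]
```

>>> {"fn": "play_rows", "kwargs": {"increments": "0 0 0 0 0 2 10;0 0 0 0 0 0 10;0 0 0 0 0 0 10"}}

```text
time: 15.0
tcp_pos: [0.4881, 0.0462, 0.124]
tcp_rot: [-0.001, 0.991, 0.01, 0.131]
contact_force: [0.7, -0.6, -0.5]
width: 0.245
finger_force: 49.0
```

```bash
cat > f.py <<'E'
from h import *
F=[]
for _ in range(8): snapshot('scene'); F.append(get_state()['contact_force'])
print(np.mean(F,0).round(2),get_state()["tcp_pos"].round(4))
E
python3 f.py
```

```text
[-0.25 -0.06 -0.59] [0.488  0.0462 0.1241]
```

>>> {"fn": "play_rows", "kwargs": {"increments": "0 0 0 0 0 2 10;0 0 0 0 0 0 10;0 0 0 0 0 0 10"}}

```text
time: 15.7
tcp_pos: [0.4886, 0.0462, 0.1222]
tcp_rot: [-0.001, 0.991, 0.01, 0.131]
contact_force: [-0.0, -0.4, 0.8]
width: 0.241
finger_force: 49.0
```

```bash
python3 f.py
```

```text
[-0.33  0.18  1.  ] [0.4886 0.0462 0.1222]
```

>>> {"fn": "play_rows", "kwargs": {"increments": "0 0 0 0 0 1 10;0 0 0 0 0 1.5 10;0 0 0 0 0 0 10;0 0 0 0 0 0 10;0 0 0 0 0 0 10"}}

```text
time: 16.6
tcp_pos: [0.4893, 0.0462, 0.1198]
tcp_rot: [-0.001, 0.991, 0.01, 0.131]
contact_force: [-0.1, -0.5, 0.6]
width: 0.239
finger_force: 49.1
```

```bash
python3 f.py; python3 f.py; python3 t.py; python3 - <<'E'
from h import *
s=save("scene","scene5");cv2.imwrite("pics/c5.png",cv2.resize(s["pixels"][195:265,270:370,::-1],(800,560),interpolation=2))
d=np.load("scene5.npz")["P"]; d0=np.load("scene0.npz")["P"]
E
```

```text
[-0.66 -0.38  1.52] [0.4893 0.0462 0.1198]
[-0.53  0.08  2.04] [0.4892 0.0462 0.1197]
tcp [0.4892 0.0462 0.1197] toolz [ 0.259   0.0051 -0.9659] joints [-0.09  0.07 -0.55  0.69  0.03  3.03] F [-1.36  1.21  2.38]
tip [0.5143 0.0467 0.0263] ang 0.0002 err to ring in tool mm [ 0.5 -0.1 -4. ]
```

View pics/c5.png

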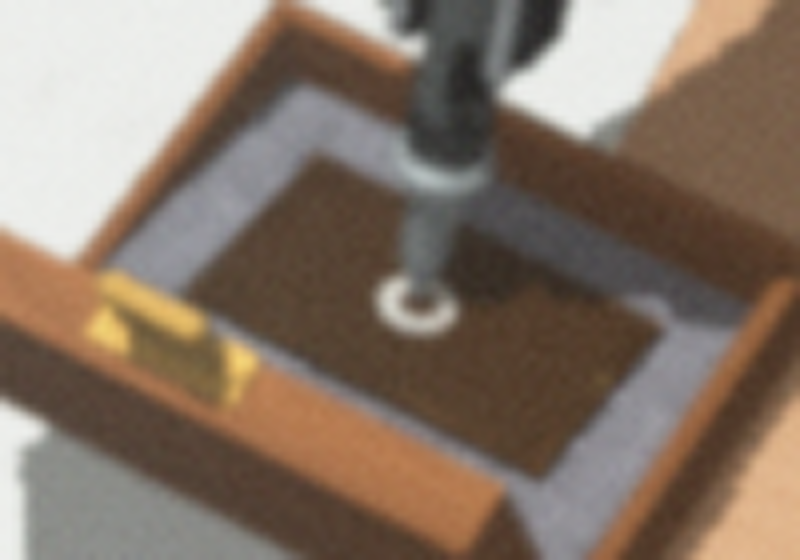

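The tip sits in the ring's opening (crop (420,300), ring centre (417,302)). It presses with about 2.8 N, which is half way in, and the axis is square to the face. Handing in.

```bash
python3 -c "
from bench import sign_off
print(sign_off())"
```

```text
the job is handed in; nothing more can be done
None
```

I handed the job in with the lid folded back to about 1.9 rad and the gauge still in the fingers, its tip in the paper ring and square to the plaque, pressing with about 2.8 N (about half way in); the hand-in returned no verdict, and I did not re-measure the jar, lens or block, though I saw no contact with them.

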